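# Stow a bracket and seat the tray's label holder

### The job

Finish the changeover tray on the packing bench: lay the flat bracket with the upright lug, right way along and without dropping it, in the tray's empty compartment and let it go. Then take the label holder from its rest, push it down behind the steel lip on the tray's far edge until the sprung seat under it is pressed fully home, and finish while still holding it pressed there. Leave all the other things where they are.

Things in the scene. Friction and masses are not known exactly. Their poses are not given: they have to be found in the camera images.
- tray: White plastic changeover tray, fixed to the bench, 200 (x) x 266 (y) x 15 mm high, walls 3 mm thick; origin at the centre of its underside on the bench, z up. Its +x edge is the far edge, away from the robot, and carries the steel label strip. The row of compartments along its -x edge is split into the long empty pocket at -y and a shorter one at +y with a brush; two full-length compartments behind hold a spatula and a spanner, all lying lower than the walls.
- pocket (a point): Centre of the floor of the tray's empty compartment, 3 mm above the bench; axes as the tray's. The compartment is 52 (x) x 134 (y) mm inside, its walls rise 12 mm above this floor.
- slot (a point): Point in the slot behind the steel lip where the middle of the label holder's lower edge lies when it is pressed fully home, 6 mm above the bench; axes as the tray's. The slot is 9 mm wide along x and 102 mm long along y between end cheeks, open upward. Its steel lip on the +x side is 30 mm high and flares outward above that, to 40 mm; the back plate on the -x side is 42 mm high (heights above the bench).
- seat (a joint): Sprung black bar that floors the slot: 0 m at rest (its top 10 mm above point slot), 0.010 m pressed down to its stop. It takes about 4 N to start and 9 N to press to the stop, and pushes the holder up again if let go.
- holder: The label holder, an upright aluminium plate with a paper card, 80 (y) wide, 5 (x) thick and 75 mm tall over all, about 60 g: the plate is 56 mm tall, and above it stands a grip tab 12 (x) x 30 (y) x 22 mm. The same from both sides. Origin at the middle of its lower edge, z up.
- holder_tab (a point): Centre of the label holder's grip tab, 64 mm above its lower edge: the place to grip, across the 12 mm.
- holder_foot (a point): Middle of the label holder's lower edge.
- rest: Grey plastic rest, fixed to the bench, 60 (x) x 110 (y) x 28 mm high; the label holder stands upright in a 7 mm wide slot along its y axis, its lower edge 8 mm above the bench. Origin under its centre.
- bracket: The bracket, dark steel, about 180 g: flat plate 40 (x) x 120 (y) x 5 mm with an upright lug on its middle, 10 (x) x 30 (y) mm and 40 mm tall above the plate (45 mm over all). The same either way round. Origin at the centre of its underside, z up; it lies on the bench.
- bracket_mid (a point): Middle of the bracket, half-way up its height (22.5 mm above its underside), inside the lug. Gripped across the lug's 10 mm, 36 mm above the underside, the fingers stay clear above the tray's walls.
- spatula: Bystander: spatula 190 mm long lying in the tray.
- spanner: Bystander: steel spanner 180 mm long lying in the tray.
- brush: Bystander: small brush 105 mm long lying in the tray.
- core: Bystander: cardboard reel core, 90 mm across, 50 mm tall, on the bench.
- spray: Bystander: white bottle 60 mm across, 160 mm tall.
- tin: Bystander: steel tin 70 mm across, 60 mm tall.
- stripbar: Bystander: plain flat bar 30 (x) x 120 (y) x 8 mm without lug, on the bench.
Things that resemble listed ones, but are neither listed nor needed, are in the scene too. Of the things that look like the holder, the middle-sized one is meant.

How it is judged (in metres and radians):
On the way, in this order (a step that is already met when the one before it is completed fails the run):
1. the bracket lies flat in the empty compartment, let go (horizontal distance between bracket and pocket below 0.012 m and z of bracket in the frame of pocket between -0.004 and 0.004 m and angle between bracket's own z axis and vertical below 0.08 rad and angle between the y axis of bracket and the y axis of tray, either way round below 0.17 rad and contact force between the fingers and bracket below 0.05 N), for 0.2 s.
2. the label holder's lower edge is behind the lip (x of holder_foot in the frame of slot between -0.005 and 0.005 m and y of holder_foot in the frame of slot between -0.013 and 0.013 m and angle between the y axis of holder and the y axis of tray, either way round below 0.12 rad and angle between holder's own z axis and vertical below 0.15 rad and z of holder_foot in the frame of slot below 0.02 m), for 0.1 s.
At the end, for the whole second after the job is handed in: Bracket flat and untouched in the empty compartment (12 mm, 0.17 rad); label holder upright in the slot behind the lip (13 mm along, 0.12 rad), sprung seat pressed at least 7 of its 10 mm, the fingers still pressing the holder (over 2 N), nothing moving (all of step 1 and x of holder_foot in the frame of slot between -0.005 and 0.005 m and y of holder_foot in the frame of slot between -0.013 and 0.013 m and angle between the y axis of holder and the y axis of tray, either way round below 0.12 rad and angle between holder's own z axis and vertical below 0.15 rad and value of joint seat above 0.007 m and z of holder_foot in the frame of slot below 0.0035 m and contact force between the fingers and holder above 2 N and contact force between holder and tray above 3 N and linear speed of holder below 0.02 m/s); the arm keeps its last pose, push and grip.
It fails at once if a bystander is moved by more than 30 mm (distance of any of spatula, spanner, brush, core, spray, tin, stripbar from where it was at the start of the episode above 0.03 m).
It fails at once if the bracket is dropped from more than about 25 mm (height (world z) of bracket_mid above 0.052 m and contact force between the fingers and bracket below 0.01 N and angle between bracket's own z axis and vertical below 1 rad).
It also fails if it takes over 58 s, if anything falls off the work surface, if the arm or the gripper's body presses on something with over 40 N, if the wrist force passes 120 N, or if a joint passes its speed limit or range.

### The arm

A 6-joint arm with a two-finger parallel gripper is mounted at the origin on the work surface. World frame = base frame: x ahead of the robot, y to its left, z up, the work surface at z = 0. Lengths are in m, angles in degrees, forces in N, time in s.
With the tool pointing down it reaches from about 0.325 to 0.775 m from the base axis. Payload 9.3 kg.
Tool frame: the origin (TCP) lies on the centre line of the jaws, within the pads' length; the fingertips stand 19 mm ahead of it and the grasp point (between the pads) is the TCP; z points along the fingers, y is the line along which they close (so a half turn about z gives the same grasp; the last joint's range is limited). The gripper opens to 85 mm and grips with 20 to 120 N. Pads are 22 mm wide; open, the fingers measure 114 mm over their backs; the gripper's body (76 mm by 85 mm) begins 54 mm behind the grasp point. The pads swing forward as they close: fully open they stand 13 mm farther back than shut.
Start: joints at [-74.633, 14.817, 1.232, 76.415, 0, 81.257], TCP at [0.225, -0.502, 0.25] pointing down, gripper open.
Joint ranges: [-174.27, 174.27], [-52.1, 104.24], [-59.71, 78.15], [-110.17, 111.67], [-87.03, 83.33], [-180, 180]. Speed limits (degrees/s): [127.2, 127.2, 159.86, 180, 180, 180].

### API

Orientations are given as a 3x3 rotation matrix whose columns are the frame's x, y, z axes.
In Python, from plant import readout, get_image, order, spotter gives the robot as it stands. The module is installed in compiled form; this text tells all that it offers.
- The arm moves only by the tool move_arm, never from a script. Its argument "rows" is a list of rows, each a list of 6 numbers: the shift along the world's x, y, z in m, then the turn, a rotation vector about the world's x, y, z in rad. In form: [[tx, ty, tz, ax, ay, az], ...]. A call has 1 to 10 rows; each row is the pose to reach, as a shift and turn from the pose commanded when the call began; what a row does not reach only later rows make up. A row lasts 1/12 s, in which the tool goes at most 41.7 mm and 7.16 degrees, less where a joint would pass 70% of its speed; a pose out of reach is approached as far as the arm can. A call with a gripper value outside its range is refused whole. "jaw" is the opening, from -1 (shut) to 1 (fully open), set as the call begins (left out, the last holds). The fingers move at their own pace and stop on an object; "squeeze" is the grip in N (left out, the last holds). Time passes only in rows, so rows that repeat a pose let the fingers close. It gives the time, the measured TCP pose, the force, the opening and the grip force at its end, in the units of the state.
- readout.get_obs(): the state, without advancing time (a new reading comes with each control period).
- get_image(name): name is "scene" or "top" or "wrist"; returns a dict with "frame" (420x560x3 uint8, red, green, blue), "z_map" (420x560 float32, m along the optical axis (not along the pixel's ray), 0 where there is no reading), "fx", "fy", "cx", "cy" (pixels), "T" (4x4, takes a point from camera to world coordinates); the wrist camera has in their place "T_tool_cam" (4x4, takes a point from camera to tool coordinates, whose origin is the TCP and whose axes are the flange's). Camera axes: x right, y down, z forward; pixel columns grow to the right and rows downward; lengths in m; the calibration is good to about 2 mm. A picture is of the moment at which its call begins: read the wrist's pose just before it.
- order.hand_in(): hands the job in; it is judged then, once.
Trained networks look in a picture, given as the dict that the camera call returned (one of the last four; its "shot" number tells which), for a name from the list of things; names that differ only in an ending like _2 or _b are one class to them, and where a whole thing is asked for, a point or a joint stands for the part that bears it (a point fixed in the world has none). Each returns a list of dicts, best first, with "p" (0 to 1); they miss things now and then, are a little off and sometimes report something else, mostly with a low value. They report only what shows in the picture. A call takes as long as a camera call. They do not tell look-alikes from the thing itself.
- spotter.masks_of(picture, target): "region" (420x560 bool, what is visible of it) and "at" ([column, row] in pixels, amid what is visible of it).
The state is a dict: "clock": time; "joint_positions": joint angles; "qvel": joint speeds; "joint_efforts": joint torques, N m; "ee_pos": TCP position; "tool_rot": TCP orientation; "wrist_force": force on the tool from outside, world axes, zero at the start; "torque": the same for the moment, N m; "opening": finger opening in m; "grip_force": force on a finger pad.
Only numpy, scipy, OpenCV 4.12 (cv2) and the standard library are available. Lean on these libraries where they do the work, as an engineer would, in place of code of your own. Each camera call takes 0.05 s, during which the arm holds its last target. There are 200 camera calls.

## Working session

There is one attempt and no reset: what is moved stays moved. The work goes in short steps, Python scripts to look and compute and a tool call to move; the robot and the scene stay as the last step left them, time stands still between calls to the robot, and variables do not carry over. Pictures are saved under pics/ and viewed, at most 10 in all, crops included, and the job is handed in when it is done.

Besides the shell and the picture viewer there is one more tool, called after "Call:" by a JSON object that holds its "method" and its "body", one argument or row to a line. move_arm: Moves the arm, as the interface text tells. Its arguments: {"type":"object","properties":{"rows":{"type":"array","items":{"type":"array","items":{"type":"number"}}},"jaw":{"type":"number"},"squeeze":{"type":"number"}},"required":["rows"]}

```bash
mkdir -p pics; cat > h.py <<'E'
import numpy as np, cv2
from plant import readout, get_image, order, spotter
def shot(name):
    o=readout.get_obs(); d=get_image(name)
    if name=="wrist":
        T=np.eye(4); T[:3,:3]=np.array(o["tool_rot"]).reshape(3,3); T[:3,3]=o["ee_pos"]
        d["W"]=T@np.array(d["T_tool_cam"])
    else: d["W"]=np.array(d["T"])
    return d
def cloud(d):
    z=d["z_map"]; v,u=np.indices(z.shape)
    P=np.stack([(u-d["cx"])/d["fx"]*z,(v-d["cy"])/d["fy"]*z,z],-1)
    W=P@d["W"][:3,:3].T+d["W"][:3,3]; W[z==0]=np.nan
    return W
def save(n,d,crop=None,s=1):
    f=d["frame"][...,::-1]
    if crop: a,b,c,e=crop; f=f[b:e,a:c]
    cv2.imwrite("pics/"+n,cv2.resize(f,None,fx=s,fy=s))
def rect(p):
    (c,s,_)=r=cv2.minAreaRect(p.astype(np.float32)); b=cv2.boxPoints(r)
    e=[b[1]-b[0],b[2]-b[1]]; l=max(e,key=np.linalg.norm)
    return np.round(c,4),np.round(sorted(s),4),round(np.degrees(np.arctan2(l[1],l[0]))%180,1)
E
python3 - <<'E'
from h import *
o=readout.get_obs();print(o)
for n in("top","scene"):
    d=shot(n);save(n+".png",d);W=cloud(d)
    for t in("tray","holder","bracket","rest","stripbar"):
        for m in spotter.masks_of(d,t):
            p=W[m["region"]];p=p[~np.isnan(p[:,0])]
            if len(p)>5: print(n,t,round(m["p"],2),np.round(m["at"]),len(p),rect(p[:,:2]*1),np.round(np.percentile(p[:,2],[5,50,95,99]),3))
E
```

```text
{'clock': 0.0, 'joint_positions': array([-7.46337065e+01,  1.48490864e+01,  1.18742617e+00,  7.64149853e+01,
        1.03199070e-03,  8.12559106e+01]), 'qvel': array([ 0.02210775,  0.07592598,  0.0194797 ,  0.06679553, -0.03596231,
       -0.10166598]), 'joint_efforts': array([ 1.39753283e-04, -5.55640984e+01,  3.44524562e+01,  1.37807560e-02,
       -3.20081581e-04, -8.59243045e-06]), 'ee_pos': array([ 0.22459363, -0.501756  ,  0.24966602]), 'tool_rot': array([[ 9.12760209e-01,  4.08495640e-01, -3.37112340e-04],
       [ 4.08495719e-01, -9.12759317e-01,  1.29466818e-03],
       [ 2.21163876e-04, -1.31943054e-03, -9.99999105e-01]]), 'wrist_force': array([ 0.03028264, -0.65262923,  0.79633208]), 'torque': array([-0.00349941, -0.04967399, -0.0397993 ]), 'grip_force': 0.0, 'opening': 0.08538835734242621}
top tray 0.79 [240. 198.] 5216 (array([0.5311, 0.1147]), array([0.2006, 0.2655]), np.float32(97.2)) [-0.001  0.003  0.018  0.039]
top tray 0.72 [390. 224.] 140 (array([ 0.4637, -0.2976]), array([0.0123, 0.0777]), np.float32(74.9)) [0.025 0.065 0.084 0.086]
top holder 0.63 [440. 264.] 49
[... 1223 characters left out ...]
np.float32(73.0)) [0.03  0.053 0.082 0.084]
scene bracket 0.72 [239. 276.] 556 (array([ 0.6232, -0.2397]), array([0.0458, 0.1197]), np.float32(94.8)) [0.001 0.005 0.043 0.046]
scene bracket 0.66 [301. 200.] 3094 (array([0.5283, 0.1215]), array([0.2138, 0.2885]), np.float32(97.5)) [-0.001  0.004  0.023  0.04 ]
scene rest 0.68 [191. 258.] 508 (array([ 0.4738, -0.3012]), array([0.0492, 0.1116]), np.float32(71.3)) [0.003 0.017 0.029 0.031]
scene rest 0.49 [184. 249.] 294 (array([ 0.444 , -0.2931]), array([0.0613, 0.0788]), np.float32(73.0)) [0.029 0.053 0.083 0.085]
scene stripbar 0.46 [358. 154.] 199 (array([0.5016, 0.4371]), array([0.0386, 0.1208]), np.float32(100.9)) [0.001 0.007 0.012 0.013]
```

View pics/top.png

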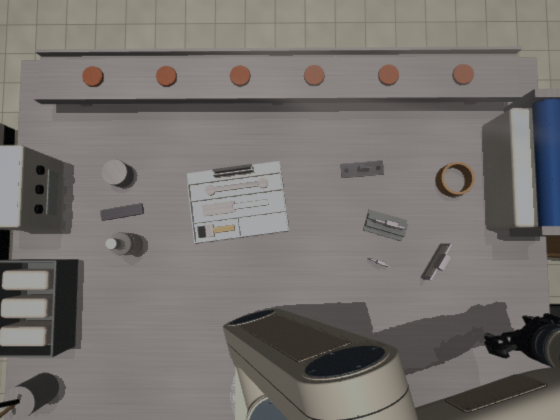

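View pics/scene.png

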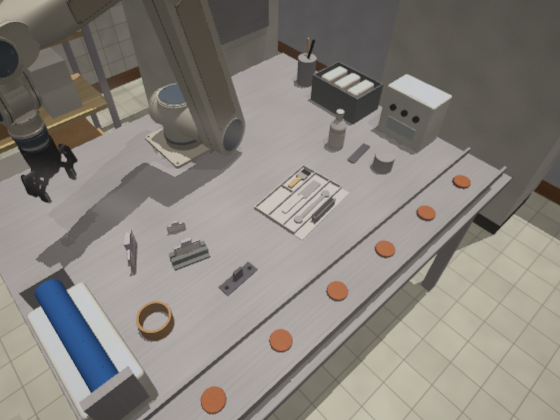

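Candidates (top view):
- Holder: small one at (377,262), middle-sized one standing in the rest at (388,223), large one at (437,262). I choose the one in the rest.
- Bracket: the lugged plate at (363,169), against the lugless strip bar at (122,212). I choose the lugged plate.

The tray is at (240,202), with its empty pocket at about (262,225). I'll check the choice in a close crop.

```bash
python3 - <<'E'
from h import *
d=shot("scene");save("crop.png",d,(110,200,270,310),5)
w=shot("wrist");print(np.round(w["T_tool_cam"],3),w["fx"])
E
```

```text
[[ 0.001 -0.958 -0.287  0.074]
 [ 1.     0.     0.001  0.   ]
 [-0.001 -0.287  0.958 -0.124]
 [ 0.     0.     0.     1.   ]] 289.6978270323044
```

View pics/crop.png

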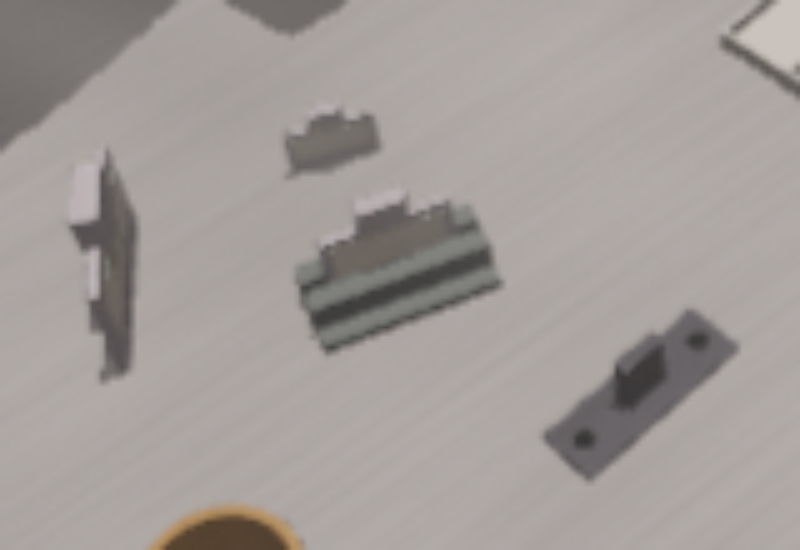

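Call:
{"method": "move_arm", "body": {
  "rows": [
    [0.03,0.02,0,0,0,0.12],
    [0.06,0.04,0,0,0,0.24],
    [0.09,0.06,0,0,0,0.36],
    [0.12,0.08,0,0,0,0.48],
    [0.15,0.1,0,0,0,0.6],
    [0.18,0.12,0,0,0,0.72],
    [0.21,0.14,0,0,0,0.84],
    [0.24,0.16,0,0,0,0.96],
    [0.27,0.18,0,0,0,1.08],
    [0.3,0.2,0,0,0,1.2]
  ]
}}

```text
clock: 1.53
ee_pos: [0.526, -0.3007, 0.2504]
tool_rot: [[-0.056, 0.998, 0.0], [0.998, 0.056, -0.0], [-0.0, 0.0, -1.0]]
wrist_force: [-0.9, -1.2, -0.3]
opening: 0.0852
grip_force: 0.0
```

The crop confirms it: the middle-sized holder stands in the rest (crop 390,240), with the small one (330,140) and large one (105,270) beside it. The lugged bracket is at (640,390). Next I go above the bracket.

Call:
{"method": "move_arm", "body": {
  "rows": [
    [0.03,0.02,-0.02,0,0,0.02],
    [0.065,0.04,-0.04,0,0,0.04],
    [0.097,0.061,-0.06,0,0,0.05],
    [0.097,0.061,-0.06,0,0,0.05],
    [0.097,0.061,-0.06,0,0,0.05]
  ]
}}

```text
clock: 1.95
ee_pos: [0.6226, -0.239, 0.1879]
tool_rot: [[-0.103, 0.995, -0.003], [0.995, 0.103, 0.002], [0.002, -0.003, -1.0]]
wrist_force: [-0.6, 0.5, -0.8]
opening: 0.0854
grip_force: 0.0
```

```bash
python3 - <<'E'
from h import *
d=shot("wrist");save("w1.png",d);W=cloud(d)
for m in spotter.masks_of(d,"bracket"):
    p=W[m["region"]];p=p[~np.isnan(p[:,0])]
    l=p[p[:,2]>.035]; 
    print(round(m["p"],2),m["at"],rect(p[:,:2]),rect(l[:,:2]) if len(l)>5 else 0,len(l),np.percentile(p[:,2],[5,50,99]))
print(readout.get_obs()["ee_pos"])
E
```

```text
0.9 [277.3, 189.0] (array([ 0.6245, -0.2401]), array([0.0407, 0.1204]), np.float32(95.0)) (array([ 0.6238, -0.2399]), array([0.0096, 0.0295]), np.float32(95.9)) 330 [0.00446679 0.00573561 0.04636826]
[ 0.62147087 -0.24111554  0.19037701]
```

View pics/w1.png

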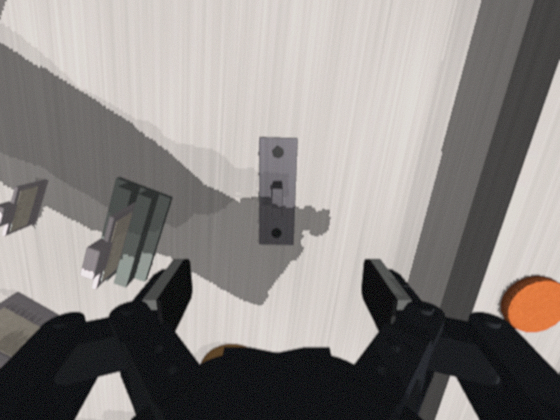

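The lug is at pixel (277,190), which puts it at world (0.624,-0.240) with yaw 5.9°. Descending and gripping now.

Call:
{"method": "move_arm", "body": {
  "rows": [
    [0.002,0.001,-0.03,0,0,0],
    [0.002,0.001,-0.06,0,0,0],
    [0.002,0.001,-0.09,0,0,0],
    [0.002,0.001,-0.12,0,0,0],
    [0.002,0.001,-0.14,0,0,0],
    [0.002,0.001,-0.154,0,0,0],
    [0.002,0.001,-0.154,0,0,0],
    [0.002,0.001,-0.154,0,0,0]
  ]
}}

```text
clock: 2.72
ee_pos: [0.623, -0.2413, 0.0372]
tool_rot: [[-0.098, 0.995, 0.0], [0.995, 0.098, -0.0], [-0.0, 0.0, -1.0]]
wrist_force: [-0.5, -0.6, 0.0]
opening: 0.0856
grip_force: 0.0
```

Call:
{"method": "move_arm", "body": {
  "rows": [
    [0,0,0,0,0,0],
    [0,0,0,0,0,0],
    [0,0,0,0,0,0],
    [0,0,0,0,0,0],
    [0,0,0,0,0,0],
    [0,0,0,0,0,0],
    [0,0,0,0,0,0],
    [0,0,0,0,0,0],
    [0,0,0,0,0,0],
    [0,0,0,0,0,0]
  ],
  "jaw": -1,
  "squeeze": 50
}}

```text
clock: 3.55
ee_pos: [0.6238, -0.24, 0.0366]
tool_rot: [[-0.1, 0.995, 0.0], [0.995, 0.1, -0.0], [-0.0, 0.0, -1.0]]
wrist_force: [-0.7, 1.1, 4.6]
opening: 0.0093
grip_force: 50.0
```

Call:
{"method": "move_arm", "body": {
  "rows": [
    [0,0,0.02,0,0,0],
    [0,0,0.05,0,0,0],
    [0,0,0.09,0,0,0],
    [0,0,0.13,0,0,0.02],
    [-0.02,0.03,0.16,0,0,0.02],
    [-0.05,0.06,0.18,0,0,0.02],
    [-0.07,0.09,0.18,0,0,0.02],
    [-0.09,0.12,0.18,0,0,0.02],
    [-0.115,0.15,0.18,0,0,0.02],
    [-0.13,0.17,0.18,0,0,0.02]
  ]
}}

```text
clock: 4.38
ee_pos: [0.4909, -0.0676, 0.2161]
tool_rot: [[-0.121, 0.993, -0.001], [0.993, 0.121, 0.001], [0.001, -0.001, -1.0]]
wrist_force: [0.5, 0.2, -1.1]
opening: 0.0095
grip_force: 49.3
```

Call:
{"method": "move_arm", "body": {
  "rows": [
    [-0.01,0.02,0,0,0,0],
    [-0.02,0.03,0,0,0,0],
    [-0.02,0.03,0,0,0,0],
    [-0.02,0.03,0,0,0,0]
  ]
}}

```text
clock: 4.72
ee_pos: [0.4737, -0.04, 0.2163]
tool_rot: [[-0.121, 0.993, 0.0], [0.993, 0.121, -0.0], [-0.0, 0.0, -1.0]]
wrist_force: [0.2, 0.5, -1.1]
opening: 0.0088
grip_force: 49.3
```

```bash
python3 - <<'E'
from h import *
d=shot("wrist");save("w2.png",d);W=cloud(d);np.save("w2.npy",W)
for t in("tray","bracket"):
  for m in spotter.masks_of(d,t):
    p=W[m["region"]];p=p[~np.isnan(p[:,0])]
    print(t,round(m["p"],2),m["at"],len(p),rect(p[:,:2]),np.percentile(p[:,2],[5,50,99]))
o=readout.get_obs();print(o["ee_pos"],o["grip_force"],o["opening"])
E
```

```text
tray 0.87 [357.4, 82.2] 27502 (array([0.5465, 0.0691]), array([0.1821, 0.2203]), np.float32(6.8)) [0.00250898 0.00406286 0.04238885]
bracket 0.86 [278.5, 211.8] 9052 (array([ 0.465, -0.039]), array([0.057 , 0.1225]), np.float32(87.9)) [0.18435695 0.18550388 0.22613347]
[ 0.4743702  -0.04091749  0.21601377] 49.273788928985596 0.009199191859914375
```

View pics/w2.png

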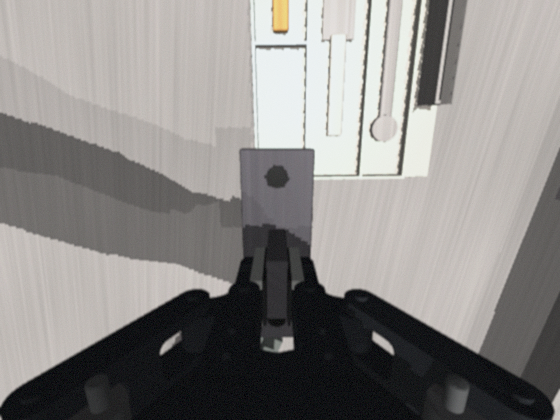

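The bracket is held level, with its plate at (278,200). The empty pocket is directly beyond it, at columns 256–306 up to row 45. The label strip is at (445,50).

```bash
python3 - <<'E'
import numpy as np
W=np.load("w2.npy").reshape(-1,3);W=W[~np.isnan(W[:,0])]
best=[]
w=W[(W[:,2]>.012)&(W[:,2]<.018)&(W[:,1]>-.02)&(W[:,0]<.66)]
for a in np.arange(5,9.6,.25):
    c,s=np.cos(np.radians(a)),np.sin(np.radians(a))
    h=np.histogram(w[:,0]*c+w[:,1]*s,np.arange(.3,.8,.001))[0]; best.append(((h**2.).sum(),a))
a=max(best)[1];print("yaw",a)
for a in (a,7.2):
    c,s=np.cos(np.radians(a)),np.sin(np.radians(a))
    q=np.c_[W[:,0]*c+W[:,1]*s,-W[:,0]*s+W[:,1]*c,W[:,2]]
    m=(q[:,2]>.011)&(q[:,2]<.02)&(q[:,1]>-.05)
    h,e=np.histogram(q[m,0],np.arange(.35,.7,.001));print("x walls",[(round(x,3),n) for x,n in zip(e,h) if n>60])
    m&=(q[:,0]>.39)&(q[:,0]<.65)
    h,e=np.histogram(q[m,1],np.arange(-.1,.15,.001));print("y walls",[(round(x,3),n) for x,n in zip(e,h) if n>50])
    m=(q[:,2]>.02)&(q[:,2]<.06)&(q[:,1]>-.1)
    h,e=np.histogram(q[m,0],np.arange(.5,.75,.001))
    print("strip",[(round(x,3),n,round(np.median(q[m&(q[:,0]>=x)&(q[:,0]<x+.001),2]),3)) for x,n in zip(e,h) if n>20], np.percentile(q[m,1],[1,99]))
E
```

```text
yaw 7.75
x walls [(np.float64(0.442), np.int64(137)), (np.float64(0.443), np.int64(145)), (np.float64(0.444), np.int64(151)), (np.float64(0.496), np.int64(73)), (np.float64(0.497), np.int64(146)), (np.float64(0.498), np.int64(134)), (np.float64(0.499), np.int64(111)), (np.float64(0.522), np.int64(71)), (np.float64(0.523), np.int64(84)), (np.float64(0.524), np.int64(66)), (np.float64(0.525), np.int64(76)), (np.float64(0.526), np.int64(78)), (np.float64(0.527), np.int64(81)), (np.float64(0.528), np.int64(86)), (np.float64(0.529), np.int64(79)), (np.float64(0.53), np.int64(74)), (np.float64(0.531), np.int64(74)), (np.float64(0.532), np.int64(76)), (np.float64(0.533), np.int64(86)), (np.float64(0.534), np.int64(67)), (np.float64(0.535), np.int64(76)), (np.float64(0.558), np.int64(148)), (np.float64(0.559), np.int64(177)), (np.float64(0.56), np.int64(149)), (np.float64(0.561), np.int64(104)), (np.float64(0.581), np.int64(64)), (np.float64(0.584), np.int64(62)), (np.float64(0.588), np.int64(63)), (np.float64(0.606), np.int64(216)), (np.float64(0.607), np.int64(209)), (np.float64(0.608), np
[... 2917 characters left out ...]
 np.int64(57))]
strip [(np.float64(0.618), np.int64(575), np.float64(0.033)), (np.float64(0.619), np.int64(747), np.float64(0.033)), (np.float64(0.62), np.int64(130), np.float64(0.043)), (np.float64(0.621), np.int64(94), np.float64(0.043)), (np.float64(0.63), np.int64(238), np.float64(0.031)), (np.float64(0.631), np.int64(306), np.float64(0.032)), (np.float64(0.632), np.int64(238), np.float64(0.034)), (np.float64(0.633), np.int64(210), np.float64(0.036)), (np.float64(0.634), np.int64(236), np.float64(0.038)), (np.float64(0.635), np.int64(207), np.float64(0.04)), (np.float64(0.636), np.int64(97), np.float64(0.04)), (np.float64(0.637), np.int64(54), np.float64(0.04))] [-0.00879462  0.07970282]
```

Call:
{"method": "move_arm", "body": {
  "rows": [
    [-0.002,0.03,0,0,0,0.008],
    [-0.005,0.06,-0.01,0,0,0.008],
    [-0.005,0.081,-0.03,0,0,0.008],
    [-0.005,0.081,-0.06,0,0,0.008],
    [-0.005,0.081,-0.09,0,0,0.008],
    [-0.005,0.081,-0.12,0,0,0.008],
    [-0.005,0.081,-0.145,0,0,0.008],
    [-0.005,0.081,-0.15,0,0,0.008],
    [-0.005,0.081,-0.15,0,0,0.008],
    [-0.005,0.081,-0.15,0,0,0.008]
  ]
}}

```text
clock: 5.7
ee_pos: [0.4695, 0.0405, 0.0669]
tool_rot: [[-0.127, 0.992, 0.0], [0.992, 0.127, -0.0], [-0.0, 0.0, -1.0]]
wrist_force: [0.6, -0.1, -1.3]
opening: 0.0093
grip_force: 49.1
```

```bash
python3 - <<'E'
from h import *
d=shot("wrist");save("w3.png",d);W=cloud(d)
print(readout.get_obs()["ee_pos"])
q=W.reshape(-1,3);q=q[~np.isnan(q[:,0])]
c,s=np.cos(np.radians(7.4)),np.sin(np.radians(7.4));q=np.c_[q[:,0]*c+q[:,1]*s,-q[:,0]*s+q[:,1]*c,q[:,2]]
m=(q[:,2]>.011)&(q[:,2]<.02)&(q[:,0]<.53)
for ax,r in((0,np.arange(.42,.53,.001)),(1,np.arange(-.1,.1,.001))):
    h,e=np.histogram(q[m,ax],r);print("wall",ax,[(round(x,3),int(n)) for x,n in zip(e,h) if n>h.max()*.4])
b=q[(q[:,2]>.03)&(q[:,2]<.042)&(q[:,0]<.5)&(q[:,0]>.44)];print("plate",np.percentile(b[:,0],[1,99]),b[:,1].max(),np.median(b[:,2]))
E
```

```text
[0.46987865 0.04051815 0.06747953]
wall 0 [(np.float64(0.442), 481), (np.float64(0.443), 468), (np.float64(0.444), 565), (np.float64(0.472), 232), (np.float64(0.473), 231), (np.float64(0.496), 491), (np.float64(0.497), 453), (np.float64(0.498), 449), (np.float64(0.499), 274)]
wall 1 [(np.float64(0.047), 223), (np.float64(0.048), 121), (np.float64(0.049), 205), (np.float64(0.088), 90), (np.float64(0.094), 96), (np.float64(0.098), 92)]
plate [0.45227204 0.49127224] 0.0394655968343216 0.03588361758411998
```

View pics/w3.png

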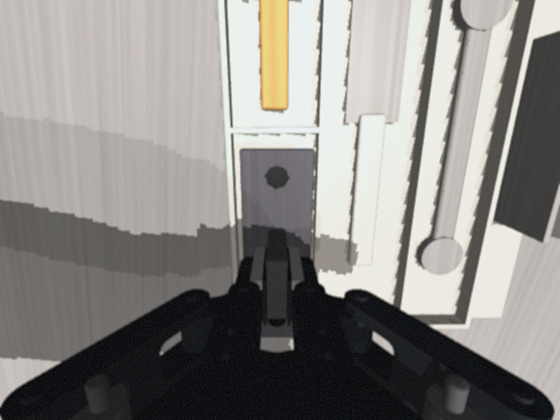

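The plate sits squarely inside the pocket outline (columns 240–313, pocket 233–317), about 7 mm short of the end wall at row 130. Lowering and releasing.

Call:
{"method": "move_arm", "body": {
  "rows": [
    [-0.001,0,-0.01,0,0,0],
    [-0.001,0,-0.02,0,0,0],
    [-0.001,0,-0.025,0,0,0],
    [-0.001,0,-0.027,0,0,0],
    [-0.001,0,-0.027,0,0,0],
    [-0.001,0,-0.027,0,0,0]
  ]
}}

```text
clock: 6.25
ee_pos: [0.4682, 0.0409, 0.04]
tool_rot: [[-0.128, 0.992, 0.001], [0.992, 0.128, -0.0], [-0.0, 0.001, -1.0]]
wrist_force: [-1.2, -0.3, -2.0]
opening: 0.0091
grip_force: 49.3
```

Call:
{"method": "move_arm", "body": {
  "rows": [
    [0,0,0,0,0,0],
    [0,0,0,0,0,0],
    [0,0,0,0,0,0],
    [0,0,0,0,0,0],
    [0,0,0,0,0,0],
    [0,0,0,0,0,0]
  ],
  "jaw": 0
}}

```text
clock: 6.75
ee_pos: [0.4677, 0.041, 0.0393]
tool_rot: [[-0.128, 0.992, 0.0], [0.992, 0.128, 0.0], [-0.0, 0.0, -1.0]]
wrist_force: [-0.5, 0.1, 0.2]
opening: 0.0429
grip_force: 0.0
```

Call:
{"method": "move_arm", "body": {
  "rows": [
    [0,0,0.02,0,0,0],
    [0,0,0.05,0,0,0],
    [0,0,0.09,0,0,0],
    [0,0,0.13,0,0,0],
    [0.02,0.0,0.16,0,0,0],
    [0.05,0.0,0.19,0,0,0],
    [0.08,0.0,0.2,0,0,0],
    [0.08,0.0,0.2,0,0,0],
    [0.08,0.0,0.2,0,0,0]
  ]
}}

```text
clock: 7.5
ee_pos: [0.5488, 0.0409, 0.2392]
tool_rot: [[-0.128, 0.992, 0.0], [0.992, 0.128, -0.0], [-0.0, 0.0, -1.0]]
wrist_force: [0.1, -0.3, 0.3]
opening: 0.0427
grip_force: 0.0
```

```bash
python3 - <<'E'
from h import *
d=shot("wrist");save("w4.png",d);W=cloud(d)
print(readout.get_obs()["ee_pos"])
q=W.reshape(-1,3);q=q[~np.isnan(q[:,0])]
for m in spotter.masks_of(d,"bracket"):
    p=W[m["region"]];p=p[~np.isnan(p[:,0])];print(m["p"],rect(p[:,:2]),np.percentile(p[:,2],[5,50,99]))
# strip line fit
for lo,hi,x0,x1 in((.036,.046,.59,.70),):
    k=q[(q[:,2]>lo)&(q[:,2]<hi)&(q[:,0]>x0)&(q[:,0]<x1)&(q[:,1]>.05)&(q[:,1]<.3)]
    print(len(k),rect(k[:,:2]))
c,s=np.cos(np.radians(7.4)),np.sin(np.radians(7.4));q=np.c_[q[:,0]*c+q[:,1]*s,-q[:,0]*s+q[:,1]*c,q[:,2]]
k=q[(q[:,0]>.612)&(q[:,0]<.645)&(q[:,2]>.022)&(q[:,2]<.05)]
print("len",np.percentile(k[:,1],[0.5,1,99,99.5]))
m=k[:,1]
for y0 in np.arange(-.02,.12,.02):
    j=k[(m>y0)&(m<y0+.02)]; a=j[j[:,0]<.6265]; b=j[j[:,0]>.6265]
    if len(a)>20 and len(b)>20: print(round(y0,2),"back max x",np.percentile(a[:,0],[5,50,95]).round(4),"lip",np.percentile(b[:,0],[2,50]).round(4))
k=q[(q[:,0]>.612)&(q[:,0]<.645)&(q[:,2]>.005)]
for x0 in np.arange(.616,.64,.002):
    j=k[(k[:,0]>x0)&(k[:,0]<x0+.002)]
    if len(j): print(round(x0,3),len(j),np.percentile(j[:,1],[1,99]).round(4),np.percentile(j[:,2],[5,50,95]).round(4))
E
```

```text
[0.54749692 0.04099506 0.23855708]
1001 (array([0.6177, 0.1236]), array([0.0193, 0.11  ]), np.float32(97.6))
len [-0.01119606 -0.01045531  0.09711218  0.09765758]
-0.02 back max x [0.6193 0.6196 0.6223] lip [0.6277 0.6335]
0.0 back max x [0.6192 0.6195 0.6219] lip [0.6308 0.6337]
0.02 back max x [0.6191 0.6194 0.6219] lip [0.6306 0.6335]
0.04 back max x [0.619  0.6193 0.6218] lip [0.6306 0.6334]
0.06 back max x [0.6189 0.6193 0.6218] lip [0.6306 0.6335]
0.08 back max x [0.6189 0.6193 0.6218] lip [0.6275 0.6332]
0.616 24 [-0.0845  0.1561] [0.005  0.0053 0.0058]
0.618 794 [-0.0115  0.0974] [0.0068 0.027  0.0429]
0.62 220 [-0.0322  0.1497] [0.041  0.0426 0.044 ]
0.622 35 [-0.0614  0.1594] [0.0051 0.0417 0.0431]
0.624 12 [-0.0315  0.165 ] [0.0053 0.0055 0.0319]
0.626 27 [-0.0634  0.1641] [0.005  0.0184 0.031 ]
0.628 173 [-0.0204  0.1444] [0.0055 0.0169 0.0291]
0.63 546 [-0.011   0.1376] [0.0125 0.0243 0.0331]
0.632 306 [-0.0162  0.104 ] [0.0322 0.0349 0.0376]
0.634 298 [-0.0343  0.0983] [0.0358 0.0386 0.041 ]
0.636 181 [-0.0798  0.141 ] [0.0381 0.0404 0.0418]
0.638 13 [-0.0678  0.1541] [0.0051 0.0057 0.0399]
0.64 9 [-0.0851  0.1606] [0.005  0.0052 0.0056]
```

View pics/w4.png

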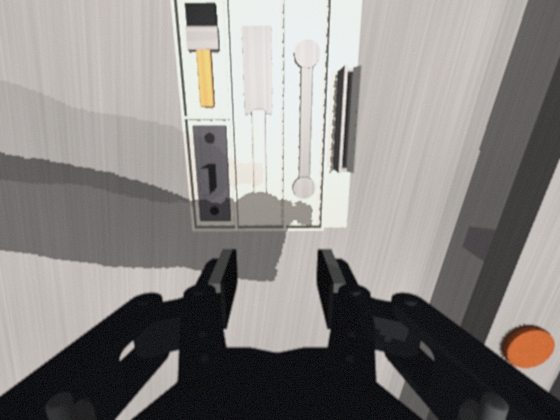

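The bracket lies in the pocket, lug upright, at (210,173), and the slot is at (345,120). Slot centre is about world (0.6154, 0.1235), yaw about 7.6°. Next, the holder.

Call:
{"method": "move_arm", "body": {
  "rows": [
    [-0.008,-0.034,0,0,0,-0.04],
    [-0.017,-0.068,0,0,0,-0.08],
    [-0.025,-0.102,0,0,0,-0.12],
    [-0.034,-0.136,0,0,0,-0.16],
    [-0.042,-0.17,0,0,0,-0.2],
    [-0.051,-0.204,0,0,0,-0.24],
    [-0.06,-0.238,0,0,0,-0.28],
    [-0.068,-0.272,0,0,0,-0.32],
    [-0.077,-0.306,0,0,0,-0.36],
    [-0.085,-0.34,0,0,0,-0.4]
  ]
}}

```text
clock: 8.43
ee_pos: [0.4608, -0.2997, 0.2389]
tool_rot: [[0.271, 0.963, -0.001], [0.963, -0.271, 0.001], [0.001, -0.001, -1.0]]
wrist_force: [1.4, 0.3, 0.7]
opening: 0.0427
grip_force: 0.0
```

Call:
{"method": "move_arm", "body": {
  "rows": [
    [0,0,-0.02,0,0,0],
    [0,0,-0.02,0,0,0],
    [0,0,-0.02,0,0,0]
  ]
}}

```text
clock: 8.68
ee_pos: [0.4614, -0.2981, 0.2183]
tool_rot: [[0.269, 0.963, -0.002], [0.963, -0.269, 0.002], [0.002, -0.003, -1.0]]
wrist_force: [0.4, -0.5, 0.9]
opening: 0.0426
grip_force: 0.0
```

```bash
python3 - <<'E'
from h import *
d=shot("wrist");save("w5.png",d);W=cloud(d)
o=readout.get_obs();print(o["ee_pos"],o["tool_rot"].round(3))
for t in("holder","rest"):
  for m in spotter.masks_of(d,t):
    p=W[m["region"]];p=p[~np.isnan(p[:,0])];tp=p[p[:,2]>.0795];mp=p[(p[:,2]>.058)&(p[:,2]<.07)]
    print(t,m["p"],m["at"],rect(p[:,:2]),np.percentile(p[:,2],[5,50,99]).round(4),len(tp),rect(tp[:,:2]) if len(tp)>5 else 0,rect(mp[:,:2]) if len(mp)>5 else 0)
E
```

```text
[ 0.46204436 -0.29794436  0.21927612] [[ 0.268  0.963 -0.001]
 [ 0.963 -0.268  0.001]
 [ 0.001 -0.001 -1.   ]]
holder 0.96 [283.0, 201.0] (array([ 0.4648, -0.3006]), array([0.0117, 0.0795]), np.float32(74.2)) [0.056  0.0822 0.0848] 396 (array([ 0.4647, -0.3004]), array([0.0113, 0.0293]), np.float32(74.4)) (array([ 0.4658, -0.3009]), array([0.0108, 0.0793]), np.float32(76.8))
holder 0.75 [250.2, 324.9] (array([ 0.4009, -0.3956]), array([0.0504, 0.2543]), np.float32(77.1)) [0.007  0.0534 0.099 ] 256 (array([ 0.409 , -0.3573]), array([0.0387, 0.1794]), np.float32(72.9)) (array([ 0.3913, -0.4388]), array([0.003 , 0.0532]), np.float32(146.8))
holder 0.64 [184.6, 193.8] (array([ 0.3547, -0.2759]), array([0.0259, 0.0615]), np.float32(60.6)) [0.0014 0.033  0.0546] 0 0 0
rest 0.66 [279.7, 183.8] (array([ 0.4634, -0.3075]), array([0.0631, 0.1236]), np.float32(73.2)) [0.0074 0.0273 0.0303] 10 (array([ 0.4611, -0.3136]), array([0.0031, 0.0116]), np.float32(172.9)) (array([ 0.4615, -0.3096]), array([0.0108, 0.0477]), np.float32(71.5))
```

View pics/w5.png

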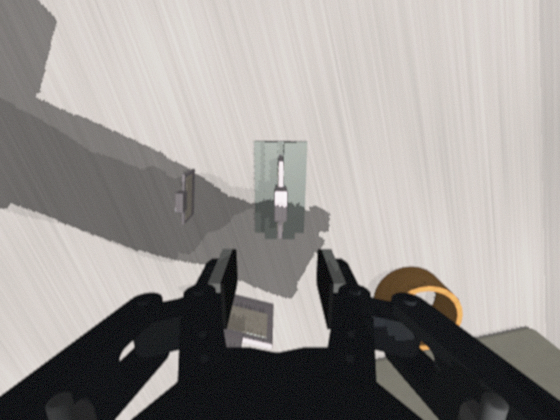

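The holder's tab is at (281,200) between the jaws, at world (0.4647,-0.3004), yaw -15.6°. Descending to the grasp.

Call:
{"method": "move_arm", "body": {
  "rows": [
    [0.002,-0.0015,-0.03,0,0,0],
    [0.002,-0.0015,-0.06,0,0,0],
    [0.002,-0.0015,-0.09,0,0,0],
    [0.002,-0.0015,-0.115,0,0,0],
    [0.002,-0.0015,-0.135,0,0,0],
    [0.002,-0.0015,-0.146,0,0,0],
    [0.002,-0.0015,-0.146,0,0,0],
    [0.002,-0.0015,-0.146,0,0,0]
  ]
}}

```text
clock: 9.5
ee_pos: [0.4651, -0.2998, 0.0738]
tool_rot: [[0.267, 0.964, -0.0], [0.964, -0.267, 0.0], [0.0, -0.0, -1.0]]
wrist_force: [0.7, 0.0, -0.4]
opening: 0.043
grip_force: 0.0
```

Call:
{"method": "move_arm", "body": {
  "rows": [
    [0,0,0,0,0,0],
    [0,0,0,0,0,0],
    [0,0,0,0,0,0],
    [0,0,0,0,0,0],
    [0,0,0,0,0,0],
    [0,0,0,0,0,0],
    [0,0,0,0,0,0],
    [0,0,0,0,0,0]
  ],
  "jaw": -1,
  "squeeze": 70
}}

```text
clock: 10.17
ee_pos: [0.465, -0.3007, 0.0747]
tool_rot: [[0.269, 0.963, 0.002], [0.963, -0.269, -0.001], [-0.001, 0.002, -1.0]]
wrist_force: [-0.9, 2.1, 6.0]
opening: 0.0112
grip_force: 68.5
```

Call:
{"method": "move_arm", "body": {
  "rows": [
    [0,0,0.02,0,0,0],
    [0,0,0.05,0,0,0],
    [0,0,0.09,0,0,0],
    [0,0,0.13,0,0,0],
    [0,0,0.13,0,0,0]
  ]
}}

```text
clock: 10.58
ee_pos: [0.4666, -0.3022, 0.2117]
tool_rot: [[0.269, 0.963, 0.009], [0.963, -0.269, -0.008], [-0.005, 0.011, -1.0]]
wrist_force: [0.2, -0.4, -0.6]
opening: 0.0107
grip_force: 68.7
```

Call:
{"method": "move_arm", "body": {
  "rows": [
    [0.013,0.036,0,0,0,0.034],
    [0.026,0.072,0,0,0,0.07],
    [0.039,0.108,0,0,0,0.105],
    [0.052,0.144,0,0,0,0.14],
    [0.065,0.18,0,0,0,0.175],
    [0.078,0.216,0,0,0,0.21],
    [0.091,0.252,0,0,0,0.245],
    [0.104,0.288,0,0,0,0.28],
    [0.117,0.324,0,0,0,0.315],
    [0.13,0.36,0,0,0,0.35]
  ]
}}

```text
clock: 11.42
ee_pos: [0.595, 0.0614, 0.2042]
tool_rot: [[-0.08, 0.997, 0.001], [0.997, 0.08, -0.0], [-0.0, 0.001, -1.0]]
wrist_force: [1.5, -0.4, -0.4]
opening: 0.0107
grip_force: 68.7
```

Call:
{"method": "move_arm", "body": {
  "rows": [
    [0.01,0.03,-0.02,0,0,0.03],
    [0.02,0.064,-0.04,0,0,0.055],
    [0.02,0.064,-0.07,0,0,0.055],
    [0.02,0.064,-0.07,0,0,0.055],
    [0.02,0.064,-0.07,0,0,0.055]
  ]
}}

```text
clock: 11.83
ee_pos: [0.6138, 0.1236, 0.1328]
tool_rot: [[-0.133, 0.991, -0.003], [0.991, 0.133, -0.0], [-0.0, -0.003, -1.0]]
wrist_force: [0.4, -0.2, -0.2]
opening: 0.0108
grip_force: 68.6
```

```bash
python3 - <<'E'
from h import *
d=shot("wrist");save("w6.png",d);W=cloud(d)
o=readout.get_obs();print(o["ee_pos"],o["tool_rot"].round(3),o["wrist_force"])
c,s=np.cos(np.radians(7.6)),np.sin(np.radians(7.6))
f=lambda p:np.c_[p[:,0]*c+p[:,1]*s,-p[:,0]*s+p[:,1]*c,p[:,2]]
for m in spotter.masks_of(d,"holder"):
    p=W[m["region"]];p=p[~np.isnan(p[:,0])];q=f(p)
    print(m["p"],m["at"],rect(p[:,:2]),np.percentile(q,[1,50,99],axis=0).round(4).tolist())
q=f(W.reshape(-1,3));q=q[~np.isnan(q[:,0])]
k=q[(q[:,0]>.612)&(q[:,0]<.645)&(q[:,2]>.022)&(q[:,2]<.05)]
print("strip y",np.percentile(k[:,1],[0.5,99,99.5]))
for y0 in np.arange(-.03,.13,.02):
    j=k[(k[:,1]>y0)&(k[:,1]<y0+.02)]; a=j[j[:,0]<.6265]; b=j[j[:,0]>.6265]
    if len(a)>20 and len(b)>20: print(round(y0,2),"back",np.percentile(a[:,0],[50,95]).round(4),"lip",np.percentile(b[:,0],[2,50]).round(4))
E
```

```text
[0.61469162 0.12301304 0.13433999] [[-0.132  0.991  0.   ]
 [ 0.991  0.132 -0.   ]
 [-0.     0.    -1.   ]] [ 0.37331679 -0.35207536  0.00527109]
0.91 [277.2, 268.5] (array([0.6202, 0.073 ]), array([0.0217, 0.1816]), np.float32(98.5)) [[0.6198, 0.0019, 0.016], [0.6253, 0.052, 0.1401], [0.6311, 0.0809, 0.1455]]
strip y [0.01827163 0.09599668 0.09611089]
0.03 back [0.6199 0.6203] lip [0.6307 0.6344]
0.05 back [0.6203 0.6212] lip [0.6306 0.6343]
0.07 back [0.6205 0.622 ] lip [0.6311 0.6346]
0.09 back [0.622  0.6264] lip [0.6272 0.6332]
```

View pics/w6.png

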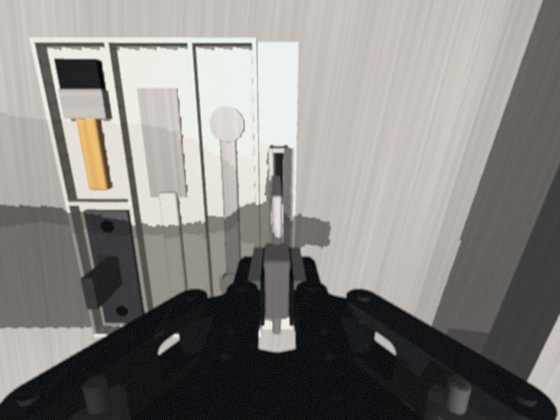

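The holder hangs over the slot, whose far end is at (279,150), aligned within about 1 mm and 0.3°. Going down gently.

Call:
{"method": "move_arm", "body": {
  "rows": [
    [0.001,0,-0.01,0,0,0],
    [0.001,0,-0.02,0,0,0],
    [0.001,0,-0.027,0,0,0],
    [0.001,0,-0.033,0,0,0],
    [0.001,0,-0.038,0,0,0],
    [0.001,0,-0.043,0,0,0],
    [0.001,0,-0.046,0,0,0],
    [0.001,0,-0.046,0,0,0],
    [0.001,0,-0.046,0,0,0]
  ]
}}

```text
clock: 12.68
ee_pos: [0.6157, 0.1235, 0.0872]
tool_rot: [[-0.133, 0.991, -0.0], [0.991, 0.133, 0.0], [0.0, -0.0, -1.0]]
wrist_force: [0.0, 0.5, -0.2]
opening: 0.0108
grip_force: 68.6
```

Call:
{"method": "move_arm", "body": {
  "rows": [
    [0,0,-0.003,0,0,0],
    [0,0,-0.006,0,0,0],
    [0,0,-0.009,0,0,0],
    [0,0,-0.012,0,0,0],
    [0,0,-0.012,0,0,0],
    [0,0,-0.012,0,0,0]
  ]
}}

```text
clock: 13.18
ee_pos: [0.6161, 0.1236, 0.0758]
tool_rot: [[-0.133, 0.991, 0.001], [0.991, 0.133, 0.0], [-0.0, 0.001, -1.0]]
wrist_force: [-0.1, 0.4, 6.6]
opening: 0.011
grip_force: 69.7
```

Call:
{"method": "move_arm", "body": {
  "rows": [
    [0,0,-0.002,0,0,0],
    [0,0,-0.004,0,0,0],
    [0,0,-0.0055,0,0,0],
    [0,0,-0.0055,0,0,0],
    [0,0,-0.0055,0,0,0],
    [0,0,-0.0055,0,0,0]
  ]
}}

```text
clock: 13.68
ee_pos: [0.6164, 0.1236, 0.0726]
tool_rot: [[-0.133, 0.991, 0.004], [0.991, 0.133, 0.0], [-0.0, 0.004, -1.0]]
wrist_force: [-6.4, -0.4, 23.2]
opening: 0.0108
grip_force: 72.6
```

It is bottomed out at 23 N, against the 9 N spring. I'll ease off slightly and verify.

Call:
{"method": "move_arm", "body": {
  "rows": [
    [-0.0005,0,0.001,0,0,0],
    [-0.0005,0,0.001,0,0,0],
    [-0.0005,0,0.001,0,0,0],
    [-0.0005,0,0.001,0,0,0],
    [-0.0005,0,0.001,0,0,0],
    [-0.0005,0,0.001,0,0,0]
  ]
}}

```text
clock: 14.18
ee_pos: [0.6161, 0.1236, 0.0727]
tool_rot: [[-0.133, 0.991, 0.003], [0.991, 0.133, 0.0], [-0.0, 0.003, -1.0]]
wrist_force: [-2.0, 0.5, 14.8]
opening: 0.0106
grip_force: 70.9
```

```bash
python3 - <<'E'
from h import *
d=shot("wrist");W=cloud(d)
o=readout.get_obs();print(o["ee_pos"],o["wrist_force"],o["grip_force"],np.abs(o["qvel"]).max())
save("w7.png",d)
for t in("holder","bracket"):
  for m in spotter.masks_of(d,t):
    p=W[m["region"]];p=p[~np.isnan(p[:,0])];print(t,m["p"],m["at"],rect(p[:,:2]),np.percentile(p[:,2],[1,50,99]).round(4))
h=[m for m in spotter.masks_of(d,"holder")][0]["region"];p=W[h];p=p[~np.isnan(p[:,0])]
j=p[(p[:,1]>.145)&(p[:,2]>.05)];print("plate shoulder z",np.percentile(j[:,2],[50,90,99]).round(4),"expect 0.062")
E
```

```text
[0.61603074 0.12358072 0.07266531] [-1.95806234 -0.62879133 14.31427531] 70.94550490379333 0.07533371800395397
holder 0.96 [279.4, 267.4] (array([0.6172, 0.116 ]), array([0.0124, 0.0949]), np.float32(96.6)) [0.0154 0.0803 0.0825]
plate shoulder z [0.062  0.063  0.0636] expect 0.062
```

View pics/w7.png

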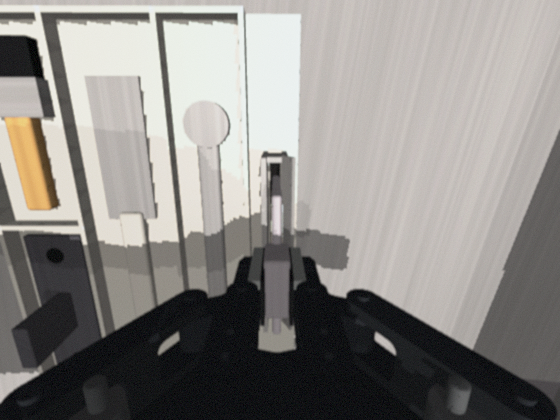

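The holder stands in the slot at (277,210) with its shoulder at 0.062 m, which means fully home. It is held at 14 N and steady, and the bracket is in the pocket at lower left. Handing in.

```bash
python3 -c "
from plant import order;print(order.hand_in())"
```

```text
the job is handed in; nothing more can be done
None
```

The bracket lies flat and released in the empty compartment, and the label holder is still held pressed fully home behind the lip (about 14 N, 14 s used); the job is handed in, but no verdict came back.

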